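# Hold a specimen slide flush on a tilted sprung stage

## Task

Pick up the specimen slide by the black rib on its back and bring it to the tilting inspection stand. Tilt it to match the sloped stage, long side level across the slope, centred over the round white window, and press it gently so that it lies flush and the sprung stage sinks to about half of its travel, neither barely touched nor pushed to its stop. Finish while still gripping the slide and holding it there; do not let go, and leave the lens, the dish and the vial where they are.

Things in the scene. Friction and masses are not known exactly. Their poses are not given: they have to be found in the camera images.
- slide: Loose specimen slide on an aluminium holder, about 100 g, flat on the worktop, back up. Plate 34 (x) x 80 (y, long side) x 6 mm; across its middle a black rib, 30 mm along x, 10 mm thick along y, 6 to 30 mm above the underside: fingers close along y, tips just over the plate. Origin: centre of the underside; z out of the back. A half turn about z makes no difference. Heading within 0.4 rad.
- stand: Inspection stand, fixed: base 120 (x) x 150 (y) x 12 mm, grey cheeks 133 mm high at y = -68 and +68 mm, between them a cradle on an axis along y, 115 mm up, clamped at an angle that differs each time and does not give. On it sits the sprung stage. Origin: centre of the underside; x points uphill, away from the robot within 0.3 rad. Swing clear of the tank behind (x > 0.67 m, 0.25 m high).
- stage_face (a point): Centre of the stage's upper face, at the round white window (30 mm across, black rim). The stage is an aluminium plate 80 mm (x, up the slope) x 110 mm (y, level) x 8 mm; z is its outward normal. It slopes down toward the robot by 0.15 to 0.4 rad; its centre is about 136 to 138 mm above the worktop, 23 mm from the pivot axis.
- stage (a joint): How far the sprung stage has been pressed in along its normal, in m: 0 at rest, 0.008 at the hard stop. It starts to give at about 2.5 N and needs 1.2 N more for each mm: about 7 N at half travel. It stays parallel to itself.
- lens: Bystander: spare chrome objective lens, 40 mm across, 36 mm high, standing loose at the back between the two work places. Origin: centre of its underside.
- dish: Bystander: petri dish, 60 mm across, 13 mm high, loose at the front edge. Origin: centre of its underside.
- vial: Bystander: glass vial, 20 mm across, 64 mm high, standing loose on the right. Origin: centre of its underside.

How it is judged:
By the outcome, as a careful person would: the job done as asked, in the order asked, and still so for the second after the job is handed in, while the arm keeps its last pose, push and grip.
It also fails if it takes over 51 s, if anything falls off the work surface, if the arm or the gripper's body presses on something with over 40 N, if the wrist force passes 120 N, or if a joint passes its speed limit or range.

## Robot

A 6-joint arm with a two-finger parallel gripper is mounted at the origin on a cart in front of the work surface, level with it; the furniture and walls round the work are solid. World frame = base frame: x ahead of the robot, y to its left, z up, the work surface at z = 0. Lengths are in m, angles in rad, forces in N, time in s.
With the tool pointing down it reaches from about 0.35 to 0.775 m from the base axis. Payload 5.5 kg.
Tool frame: the origin (TCP) lies midway between the tips of the shut fingers; the grasp point (between the pads) lies 19 mm behind it (env.hold_point_z is the distance from the TCP to the grasp point, in m); z points along the fingers, y is the line along which they close (so a half turn about z gives the same grasp; the last joint's range is limited). The gripper opens to 85 mm and grips with 20 to 120 N. Pads are 22 mm wide; open, the fingers measure 114 mm over their backs; the gripper's body (76 mm by 85 mm) begins 54 mm behind the grasp point. The pads swing forward as they close: fully open they stand 13 mm farther back than shut.
Start: joints at [1.074, 0.313, 0.046, 1.304, 0, 1.431], TCP at [0.201, 0.539, 0.231] pointing down, gripper open.
Joint ranges: [-2.76, 2.76], [-0.86, 1.69], [-1.03, 1.26], [-2.2, 2.34], [-1.47, 1.5], [-3.14, 3.14]. Speed limits (rad/s): [2.57, 2.57, 3.14, 3.14, 3.14, 3.14].

## Interface

Orientations are given as a unit quaternion [w, x, y, z].
In Python, from workcell import env, read_camera gives the robot as it stands. The module is installed in compiled form; this text tells all that it offers.
- The arm moves only by the tool carry_out, never from a script. Its argument "moves" is a list of rows, each an object of numbers: "tx", "ty", "tz": the shift along the world's x, y, z in cm; "wx", "wy", "wz": the turn, a rotation vector about the world's x, y, z in rad; "claw": the closure, from -1 (fully open) to 1 (shut). A call has 1 to 8 rows; each row shifts and turns the commanded pose from where the row before left it; what a row does not reach is not made up. A row lasts 1/8 s, in which the tool goes at most 62.5 mm and 10.7 degrees, less where a joint would pass 70% of its speed; a pose out of reach is approached as far as the arm can. A call is refused whole if a number of a shift passes 6.25 or a number of a turn 0.188, either way. A call with a gripper value outside its range is refused whole. The fingers move at their own pace and stop on an object; "newtons" is the grip in N (left out, the last holds). Time passes only in rows, so rows that do not move let the fingers close. It gives the time, the measured TCP pose, the force, the opening and the grip force at its end, in the units of the state.
- env.get_state(): the state, without advancing time (a new reading comes with each control period).
- read_camera(name): name is "scene" or "top" or "wrist"; returns a dict with "image" (384x512x3 uint8, blue, green, red), "z_map" (384x512 float32, m along the optical axis (not along the pixel's ray), 0 where there is no reading), "fx", "fy", "cx", "cy" (pixels), "k1" (the pictures are not rectified: a ray, as slopes to the right and down, at radius r is drawn at 1 + k1 r^2 times it, then the intrinsics apply), "camera_from_world" (4x4, takes a point from world to camera coordinates); the wrist camera has in their place "hand_eye" (4x4, takes a point from camera to tool coordinates, whose origin is the TCP and whose axes are the flange's). Camera axes: x right, y down, z forward; pixel columns grow to the right and rows downward; lengths in m; the calibration is good to about 2 mm. A picture is of the moment at which its call begins: read the wrist's pose just before it.
- env.hand_in(): hands the job in; it is judged then, once.
The state is a dict: "clock": time; "joint_pos": joint angles; "qvel": joint speeds; "tau": joint torques, N m; "tcp_pos": TCP position; "orientation": TCP orientation; "wrist_force": force on the tool from outside, world axes, zero at the start; "ft_torque": the same for the moment, N m; "finger_gap": finger opening in m; "grip_force": force on a finger pad.
Only numpy, scipy, OpenCV 4.12 (cv2) and the standard library are available. Lean on these libraries where they do the work, as an engineer would, in place of code of your own. Each camera call takes 0.05 s, during which the arm holds its last target. There are 200 camera calls.

## Working session

There is one attempt and no reset: what is moved stays moved. The work goes in short steps, Python scripts to look and compute and a tool call to move; the robot and the scene stay as the last step left them, time stands still between calls to the robot, and variables do not carry over. Pictures are saved under pics/ and viewed, at most 10 in all, crops included, and the job is handed in when it is done.

Besides the shell and the picture viewer there is one more tool, called after "Call:" in YAML: its name, and indented under it one key for each argument. carry_out: Moves the arm, as the interface text tells. Its arguments: {"type":"object","properties":{"moves":{"type":"array","items":{"type":"object","properties":{"tx":{"type":"number"},"ty":{"type":"number"},"tz":{"type":"number"},"wx":{"type":"number"},"wy":{"type":"number"},"wz":{"type":"number"},"claw":{"type":"number"}}}},"newtons":{"type":"number"}},"required":["moves"]}

```bash
mkdir -p pics; cat > h.py <<'E'
import numpy as np, cv2
from workcell import env, read_camera
from scipy.spatial.transform import Rotation as R
def cloud(c, T=None):
    """world points HxWx3 (nan where no reading)"""
    h,w=c["z_map"].shape
    K=np.array([[c["fx"],0,c["cx"]],[0,c["fy"],c["cy"]],[0,0,1.]])
    v,u=np.mgrid[:h,:w]
    n=cv2.undistortPoints(np.stack([u,v],-1).reshape(-1,1,2).astype(float),K,np.array([c["k1"],0,0,0.])).reshape(h,w,2)
    z=c["z_map"].astype(float); z[z<=0]=np.nan
    P=np.dstack([n*z[...,None],z])
    if T is None: T=np.linalg.inv(c["camera_from_world"])
    return P@T[:3,:3].T+T[:3,3]
def tool():
    s=env.get_state(); q=np.array(s["orientation"]); T=np.eye(4)
    T[:3,:3]=R.from_quat(q[[1,2,3,0]]).as_matrix(); T[:3,3]=s["tcp_pos"]; return T
E
python3 - <<'E'
from h import *
s=env.get_state(); print(s, env.hold_point_z)
a=[]
for n in("scene","top"):
    c=read_camera(n); np.savez("%s0.npz"%n,**c); cv2.imwrite("pics/%s0.png"%n,c["image"])
    print(n,c["k1"],c["fx"],c["camera_from_world"].round(3).tolist())
E
```

```text
{'clock': 0.0, 'joint_pos': array([ 1.07435319e+00,  3.14029583e-01,  4.49682200e-02,  1.30359733e+00,
       -2.86565792e-06,  1.43117524e+00]), 'qvel': array([ 0.00245706,  0.00095569, -0.00121965, -0.00029873, -0.00130782,
       -0.00046015]), 'tau': array([-1.77480988e-04, -4.80624139e+01,  2.98535961e+01,  1.93400227e-02,
       -1.96707265e-04, -5.10401236e-06]), 'tcp_pos': array([0.20061981, 0.53831618, 0.23038787]), 'orientation': array([-2.89817907e-04,  1.77465967e-01,  9.84126498e-01, -8.84934194e-04]), 'wrist_force': array([ 0.06048004,  0.06629364, -0.59181482]), 'ft_torque': array([-0.01911895, -0.02683535,  0.00253423]), 'grip_force': 0.0, 'finger_gap': 0.08575539079144529} 0.0187
scene 0.010344637679839395 386.8098358280823 [[0.808, -0.589, -0.006, -0.467], [-0.35, -0.472, -0.809, 0.255], [0.473, 0.656, -0.587, 1.027], [0.0, 0.0, 0.0, 1.0]]
top -0.1145476441427966 479.1643198258897 [[0.004, -1.0, -0.002, -0.044], [-0.979, -0.003, -0.202, 0.577], [0.202, 0.003, -0.979, 1.531], [0.0, 0.0, 0.0, 1.0]]
```

View pics/top0.png

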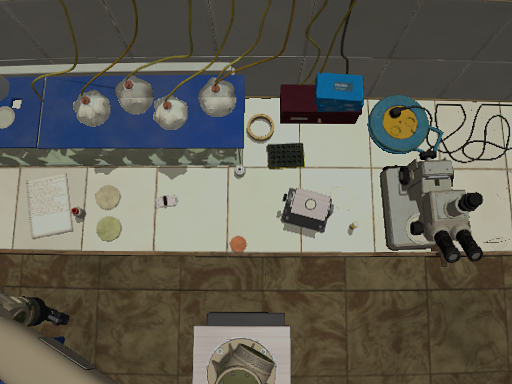

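View pics/scene0.png

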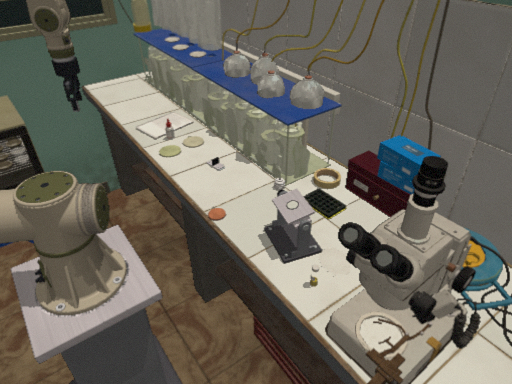

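The top view shows the slide at (167,201), the stand's window at (311,204), the lens at (240,170), the dish at (238,243) and the vial at (352,227). Next I'll measure these in 3D.

```bash
python3 - <<'E'
from h import *
for n,boxes in(("top",dict(slide=(150,186,188,214),stand=(278,340,180,232),lens=(232,248,162,178),dish=(228,248,234,252),vial=(345,360,219,236),hand=(0,75,290,360))),):
    c=dict(np.load(n+"0.npz")); c={k:(v if v.ndim else float(v)) for k,v in c.items()}
    P=cloud(c)
    for k,(u0,u1,v0,v1) in boxes.items():
        p=P[v0:v1,u0:u1].reshape(-1,3); im=c["image"][v0:v1,u0:u1].reshape(-1,3).astype(int)
        q=p[p[:,2]>.0035]; print(k,len(q),np.nanmin(q,0).round(3),np.nanmax(q,0).round(3),np.nanmedian(q,0).round(4))
        if k=="slide":
            for lo,hi in((.003,.012),(.02,.04)):
                m=(p[:,2]>lo)&(p[:,2]<hi); x=p[m]; r=cv2.minAreaRect(x[:,:2].astype(np.float32)*1000); print(len(x),r, x.mean(0), np.linalg.svd(x[:,:2]-x[:,:2].mean(0))[2][0])
        if k=="stand":
            m=p[(p[:,2]>.118)]; 
            for it in range(4):
                A=np.c_[m[:,:2],np.ones(len(m))]; s=np.linalg.lstsq(A,m[:,2],rcond=None)[0]; r=m[:,2]-A@s; m=m[abs(r)<max(.004,2*r.std())]
            print("plane",s,len(m),r.std(),"tilt",np.arctan(np.hypot(s[0],s[1])),"dir",np.arctan2(s[1],s[0]))
            print(cv2.minAreaRect(m[:,:2].astype(np.float32)*1000))
    for uv in((311,204),): print(uv,P[uv[1],uv[0]])
    bg=P[205:240,195:225].reshape(-1,3); print("table z",np.nanmedian(bg[:,2]))
    im=c["image"]
    a=cv2.resize(im[185:217,147:189],None,fx=12,fy=12,interpolation=cv2.INTER_CUBIC); b=cv2.resize(im[180:235,276:341],None,fx=7,fy=7,interpolation=cv2.INTER_CUBIC)
    h=max(a.shape[0],b.shape[0]); o=np.zeros((h,a.shape[1]//2*0+a.shape[1]+b.shape[1],3),np.uint8); o[:a.shape[0],:a.shape[1]]=a; o[:b.shape[0],a.shape[1]:]=b
    print(o.shape); cv2.imwrite("pics/crop1.png",cv2.resize(o,None,fx=.82,fy=.82))
E
```

```text
slide 269 [0.524 0.197 0.004] [0.612 0.321 0.037] [0.5658 0.262  0.006 ]
260 ((568.131103515625, 258.53851318359375), (88.45860290527344, 122.85846710205078), 0.9880773425102234) [0.56571053 0.25974024 0.00600706] [-0.13063915  0.99142998]
19 ((568.88525390625, 271.5513000488281), (40.323486328125, 22.837175369262695), 57.692665100097656) [0.56489705 0.26596356 0.02857891] [-0.8531366  -0.52168759]
stand 1992 [ 0.463 -0.333  0.004] [ 0.642 -0.121  0.155] [ 0.5239 -0.2127  0.122 ]
plane [ 0.20757923 -0.07373469  0.01131124] 840 0.002985303577707847 tilt 0.21682313196363412 dir -0.341310716305924
((533.7208862304688, -208.9810791015625), (159.33779907226562, 78.6629409790039), 75.19544219970703)
lens 159 [ 0.652 -0.015  0.004] [0.706 0.037 0.045] [0.6716 0.0123 0.025 ]
dish 176 [ 0.396 -0.017  0.004] [0.454 0.048 0.016] [0.4229 0.0168 0.0065]
vial 98 [ 0.451 -0.398  0.004] [ 0.506 -0.348  0.073] [ 0.4792 -0.3706  0.0089]
hand 3569 [0.128 0.286 0.247] [0.254 0.604 0.743] [0.1746 0.4196 0.7044]
(311, 204) [ 0.53173714 -0.21856628  0.14299413]
table z -0.0004936760332587831
(385, 959, 3)
```

View pics/crop1.png

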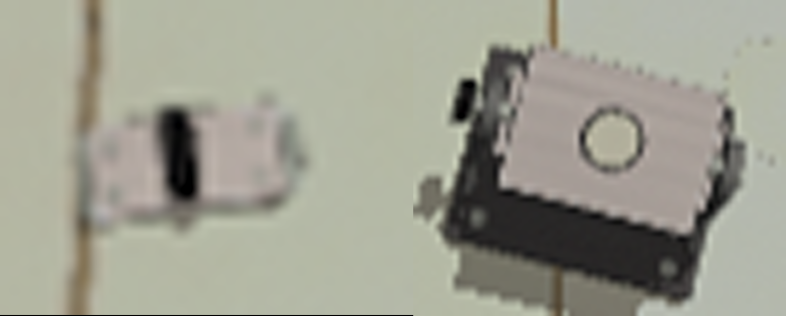

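The crop shows the slide lying nearly along y, with its rib tilted a few degrees. The stand's window is sharp, with its uphill direction about 0.25–0.3 rad clockwise. I'll move above the slide for a wrist view.

Call:
carry_out:
  moves:
    - {"tx":4.2,"ty":-3.4,"wz":0.055}
    - {"tx":4.2,"ty":-3.4,"wz":0.055}
    - {"tx":4.2,"ty":-3.4,"wz":0.055}
    - {"tx":4.2,"ty":-3.4,"wz":0.055}
    - {"tx":4.2,"ty":-3.4,"wz":0.055}
    - {"tx":4.2,"ty":-3.4,"wz":0.055}
    - {"tx":4.2,"ty":-3.4,"wz":0.055}
    - {"tx":4.2,"ty":-3.4,"wz":0.055}
  newtons: 50

```text
invalid input at $.moves[0]: expected keys tx, ty, tz, wx, wy, wz, claw
```

Call:
carry_out:
  moves:
    - {"tx":0}
    - {"tx":0}

```text
invalid input at $.moves[0]: expected keys tx, ty, tz, wx, wy, wz, claw
```

```bash
python3 - <<'E'
from h import *
T=tool(); c=read_camera("wrist"); s=env.get_state(); print(T.round(4).tolist(), s["joint_pos"], np.abs(s["qvel"]).max())
print(c["hand_eye"].round(4).tolist())
P=cloud(c,T@c["hand_eye"]); np.savez("w1.npz",P=P,im=c["image"])
cv2.imwrite("pics/w1.png",c["image"])
p=P.reshape(-1,3)
for lo,hi in((.004,.009),(.02,.04)):
    m=(p[:,2]>lo)&(p[:,2]<hi)&(np.hypot(p[:,0]-.566,p[:,1]-.265)<.06); x=p[m]
    if len(x): print(len(x),x.mean(0),np.median(x[:,2]),cv2.minAreaRect(x[:,:2].astype(np.float32)*1000))
m=abs(p[:,2])<.01;print("table",np.nanmedian(p[abs(p[:,2])<.003,2]))
E
```

```text
[[-0.937, 0.3493, -0.0008, 0.2006], [0.3493, 0.937, -0.0014, 0.5384], [0.0002, -0.0016, -1.0, 0.2305], [0.0, 0.0, 0.0, 1.0]] [ 1.07441481e+00  3.13826759e-01  4.52784621e-02  1.30357617e+00
 -2.44934098e-05  1.43115707e+00] 0.0031926326823880948
[[-0.0002, -0.9492, -0.3148, 0.0808], [1.0, 0.0001, -0.0009, 0.0001], [0.0009, -0.3148, 0.9492, -0.1426], [0.0, 0.0, 0.0, 1.0]]
table -0.000397281788042797
```

View pics/w1.png

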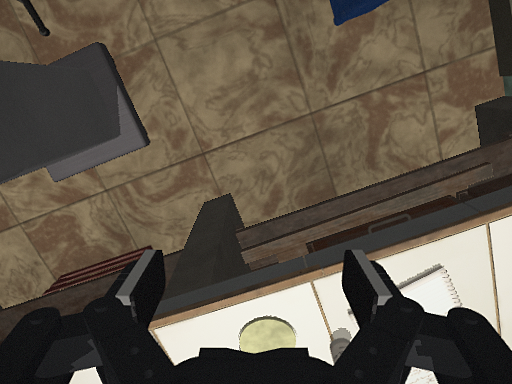

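The call was refused because every row needs all the keys. The picture is still from the start pose and shows only floor and bench edge, with the fingers at the bottom.

Call:
carry_out:
  moves:
    - {"tx":4.2,"ty":-3.4,"tz":0,"wx":0,"wy":0,"wz":0.055,"claw":-1}
    - {"tx":4.2,"ty":-3.4,"tz":0,"wx":0,"wy":0,"wz":0.055,"claw":-1}
    - {"tx":4.2,"ty":-3.4,"tz":0,"wx":0,"wy":0,"wz":0.055,"claw":-1}
    - {"tx":4.2,"ty":-3.4,"tz":0,"wx":0,"wy":0,"wz":0.055,"claw":-1}
    - {"tx":4.2,"ty":-3.4,"tz":0,"wx":0,"wy":0,"wz":0.055,"claw":-1}
    - {"tx":4.2,"ty":-3.4,"tz":0,"wx":0,"wy":0,"wz":0.055,"claw":-1}
    - {"tx":4.2,"ty":-3.4,"tz":0,"wx":0,"wy":0,"wz":0.055,"claw":-1}
    - {"tx":4.2,"ty":-3.4,"tz":0,"wx":0,"wy":0,"wz":0.055,"claw":-1}
  newtons: 50

```text
clock: 1.15
tcp_pos: [0.5379, 0.2655, 0.2311]
orientation: [-0.0, -0.042, 0.999, 0.0]
wrist_force: [-0.2, 0.7, -0.0]
finger_gap: 0.0854
grip_force: 0.0
```

Call:
carry_out:
  moves:
    - {"tx":0,"ty":0,"tz":0,"wx":0,"wy":0,"wz":0,"claw":-1}
    - {"tx":0,"ty":0,"tz":0,"wx":0,"wy":0,"wz":0,"claw":-1}

```text
clock: 1.4
tcp_pos: [0.5363, 0.2667, 0.2308]
orientation: [-0.001, -0.041, 0.999, 0.0]
wrist_force: [0.0, 0.6, -0.6]
finger_gap: 0.0854
grip_force: 0.0
```

```bash
cat > w.py <<'E'
from h import *
import sys
T=tool(); c=read_camera("wrist"); s=env.get_state(); print(T.round(4).tolist(), s["joint_pos"].round(3), np.abs(s["qvel"]).max())
P=cloud(c,T@c["hand_eye"]); np.savez(sys.argv[1]+".npz",P=P,im=c["image"])
cv2.imwrite("pics/%s.png"%sys.argv[1],c["image"])
E
python3 - w2 <<'E'
exec(open("w.py").read())
p=P.reshape(-1,3)
for lo,hi in((.004,.009),(.02,.04)):
    m=(p[:,2]>lo)&(p[:,2]<hi)&(np.hypot(p[:,0]-.566,p[:,1]-.265)<.06); x=p[m]
    if len(x): print(len(x),x.mean(0),np.median(x[:,2]),cv2.minAreaRect(x[:,:2].astype(np.float32)*1000))
E
```

```text
[[-0.9966, -0.0822, -0.0016, 0.5363], [-0.0822, 0.9966, 0.0, 0.2667], [0.0016, 0.0001, -1.0, 0.2308], [0.0, 0.0, 0.0, 1.0]] [0.328 0.361 0.114 1.324 0.    0.245] 0.020212368718408823
1260 [0.56435985 0.26516421 0.00602615] 0.0060003632195691214 ((565.0047607421875, 266.216552734375), (34.282142639160156, 76.87218475341797), 8.327187538146973)
225 [0.5635858  0.26478994 0.02931673] 0.029856504837018794 ((565.2298583984375, 265.0104675292969), (30.25089454650879, 9.94211196899414), 8.441871643066406)
```

View pics/w2.png

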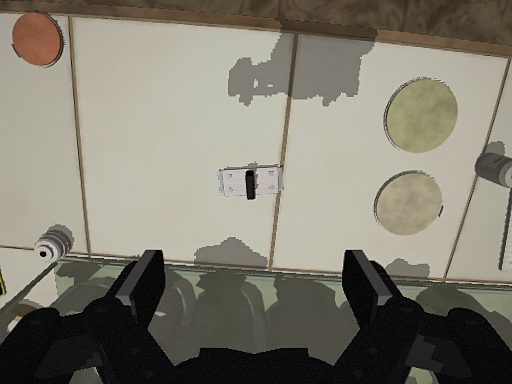

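The wrist view shows the slide at (251,182), with its centre at (0.565, 0.265) and heading +0.146. I'll descend to it.

Call:
carry_out:
  moves:
    - {"tx":1.5,"ty":-0.1,"tz":-4,"wx":0,"wy":0,"wz":0.032,"claw":-1}
    - {"tx":1.4,"ty":-0.1,"tz":-4,"wx":0,"wy":0,"wz":0.032,"claw":-1}
    - {"tx":0,"ty":0,"tz":-4,"wx":0,"wy":0,"wz":0,"claw":-1}
    - {"tx":0,"ty":0,"tz":-4,"wx":0,"wy":0,"wz":0,"claw":-1}
    - {"tx":0,"ty":0,"tz":-2.5,"wx":0,"wy":0,"wz":0,"claw":-1}
    - {"tx":0,"ty":0,"tz":0,"wx":0,"wy":0,"wz":0,"claw":-1}
    - {"tx":0,"ty":0,"tz":0,"wx":0,"wy":0,"wz":0,"claw":-1}
  newtons: 60

```text
clock: 2.33
tcp_pos: [0.566, 0.2659, 0.0477]
orientation: [0.001, -0.074, 0.997, 0.0]
wrist_force: [0.3, 1.0, -0.3]
finger_gap: 0.0851
grip_force: 0.0
```

```bash
python3 - w3 <<'E'
exec(open("w.py").read())
p=P.reshape(-1,3)
for lo,hi in((.004,.009),(.02,.04)):
    m=(p[:,2]>lo)&(p[:,2]<hi)&(np.hypot(p[:,0]-.566,p[:,1]-.265)<.06); x=p[m]
    if len(x): print(len(x),x.mean(0),np.median(x[:,2]),cv2.minAreaRect(x[:,:2].astype(np.float32)*1000))
E
```

```text
[[-0.989, -0.1481, 0.0015, 0.566], [-0.1481, 0.989, 0.0006, 0.2659], [-0.0016, 0.0004, -1.0, 0.0477], [0.0, 0.0, 0.0, 1.0]] [ 0.311  0.515 -0.113  0.94   0.     0.162] 0.006646828166566674
4415 [0.56394339 0.26483132 0.00600962] 0.00600769193245812 ((565.0564575195312, 264.1806640625), (34.37705993652344, 76.309814453125), 8.682791709899902)
881 [0.56309029 0.26469138 0.02924906] 0.029701761953647987 ((564.977294921875, 265.12982177734375), (30.200725555419922, 9.688475608825684), 8.259504318237305)
```

Call:
carry_out:
  moves:
    - {"tx":-0.1,"ty":-0.1,"tz":-2,"wx":0,"wy":0,"wz":0,"claw":-1}
    - {"tx":0,"ty":0,"tz":-2,"wx":0,"wy":0,"wz":0,"claw":-1}
    - {"tx":0,"ty":0,"tz":0,"wx":0,"wy":0,"wz":0,"claw":0.3}
    - {"tx":0,"ty":0,"tz":0,"wx":0,"wy":0,"wz":0,"claw":0.5}
    - {"tx":0,"ty":0,"tz":0,"wx":0,"wy":0,"wz":0,"claw":1}
    - {"tx":0,"ty":0,"tz":0,"wx":0,"wy":0,"wz":0,"claw":1}
    - {"tx":0,"ty":0,"tz":0,"wx":0,"wy":0,"wz":0,"claw":1}
    - {"tx":0,"ty":0,"tz":0,"wx":0,"wy":0,"wz":0,"claw":1}
  newtons: 60

```text
clock: 3.38
tcp_pos: [0.5656, 0.2641, 0.0073]
orientation: [0.001, -0.074, 0.997, 0.0]
wrist_force: [-0.3, -0.0, 6.8]
finger_gap: 0.0091
grip_force: 60.8
```

Gripped. I'll lift and carry it over for a wrist view of the stand.

Call:
carry_out:
  moves:
    - {"tx":0,"ty":0,"tz":2,"wx":0,"wy":0,"wz":0,"claw":1}
    - {"tx":0,"ty":0,"tz":5,"wx":0,"wy":0,"wz":0,"claw":1}
    - {"tx":0,"ty":0,"tz":6,"wx":0,"wy":0,"wz":0,"claw":1}
    - {"tx":-1,"ty":-1,"tz":6,"wx":0,"wy":0,"wz":0,"claw":1}
    - {"tx":-1,"ty":-2,"tz":5,"wx":0,"wy":0,"wz":-0.03,"claw":1}
    - {"tx":-1,"ty":-4,"tz":3,"wx":0,"wy":0,"wz":-0.05,"claw":1}
    - {"tx":0,"ty":-5,"tz":1,"wx":0,"wy":0,"wz":-0.05,"claw":1}
    - {"tx":0,"ty":-5,"tz":0,"wx":0,"wy":0,"wz":-0.05,"claw":1}

```text
clock: 4.38
tcp_pos: [0.535, 0.0927, 0.2874]
orientation: [0.001, 0.017, 1.0, 0.0]
wrist_force: [0.9, 0.3, -1.7]
finger_gap: 0.0088
grip_force: 60.0
```

Call:
carry_out:
  moves:
    - {"tx":0,"ty":-5,"tz":0,"wx":0,"wy":0,"wz":-0.05,"claw":1}
    - {"tx":0,"ty":-5,"tz":0,"wx":0,"wy":0,"wz":-0.05,"claw":1}
    - {"tx":0,"ty":-5,"tz":0,"wx":0,"wy":0,"wz":-0.05,"claw":1}
    - {"tx":-1,"ty":-5,"tz":0,"wx":0,"wy":0,"wz":-0.05,"claw":1}
    - {"tx":-1,"ty":-5,"tz":0,"wx":0,"wy":0,"wz":-0.05,"claw":1}
    - {"tx":-1,"ty":-5,"tz":0,"wx":0,"wy":0,"wz":0,"claw":1}
    - {"tx":0,"ty":0,"tz":0,"wx":0,"wy":0,"wz":0,"claw":1}
    - {"tx":0,"ty":0,"tz":0,"wx":0,"wy":0,"wz":0,"claw":1}

```text
clock: 5.38
tcp_pos: [0.5045, -0.2059, 0.2859]
orientation: [-0.001, 0.141, 0.99, 0.0]
wrist_force: [0.2, -0.0, -1.8]
finger_gap: 0.0088
grip_force: 59.9
```

```bash
python3 - w4 <<'E'
exec(open("w.py").read())
E
```

```text
[[-0.9601, 0.2797, -0.0009, 0.5045], [0.2797, 0.9601, 0.0011, -0.2059], [0.0012, 0.0008, -1.0, 0.2859], [0.0, 0.0, 0.0, 1.0]] [-0.534  0.246  0.088  1.414  0.    -0.252] 0.018664800243876543
```

View pics/w4.png

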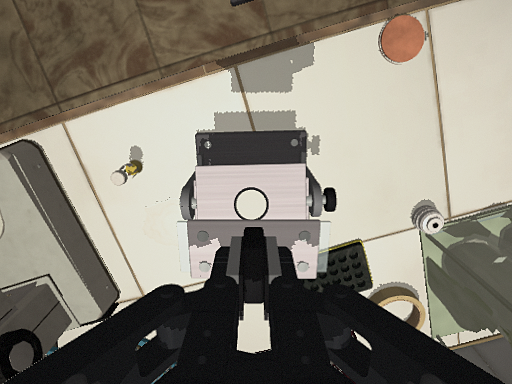

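The wrist view shows the window at (251,204), the stage spanning columns 195–310 and rows 165–220, and the held slide below it (180–330, 220–278). I'll fit the plane, edges and window, plus the slide's pose in the hand.

```bash
cat > fit.py <<'E'
from h import *
def plane(m,it=6):
    for _ in range(it):
        c=m.mean(0); n=np.linalg.svd(m-c,full_matrices=False)[2][2]; r=(m-c)@n; m=m[abs(r)<max(.0012,2.2*r.std())]
    return c,n*np.sign(n[2] or 1),r.std(),m
def stage(P,im,box):
    v0,v1,u0,u1=box; Q=P[v0:v1,u0:u1]; g=cv2.cvtColor(im[v0:v1,u0:u1],cv2.COLOR_BGR2GRAY)
    q=Q[(g>120)&(Q[...,2]>.115)&(Q[...,2]<.17)]; c,n,s,m=plane(q)
    if n[2]<0:n=-n
    up=np.array([0,0,1])-n[2]*n; up/=np.linalg.norm(up); lev=np.cross(n,up)
    e=(m-c)@np.c_[up,lev]; r=cv2.minAreaRect(e.astype(np.float32)*1000)
    dark=(g<90)&(abs((Q-c)@n)<.006)
    cnt,_=cv2.findContours(dark.astype(np.uint8),cv2.RETR_LIST,cv2.CHAIN_APPROX_NONE)
    out=[]
    for k in cnt:
        if len(k)>20:
            E=cv2.fitEllipse(k)
            if max(E[1])<1.5*min(E[1]): out.append((np.array(E[0])+[u0,v0],E[1]))
    return c,n,s,up,lev,r,out,len(m)
E
python3 - <<'E'
from fit import *
d=np.load("w4.npz"); P,im=d["P"],d["im"]; T=tool()
c,n,s,up,lev,r,out,k=stage(P,im,(160,222,185,325))
print("c",c,"n",n,s,k,"tilt",np.arccos(n[2]),"uphill heading",np.arctan2(up[1],up[0])); print(r,out)
for (uv,ax) in out:
    u,v=uv; p=P[int(v)-2:int(v)+3,int(u)-2:int(u)+3].reshape(-1,3).mean(0); print("win",p,(p-c)@n)
ctr=c+(up*r[0][0]+lev*r[0][1])/1000; print("rect centre",ctr)
# slide in tool frame
L=(P-T[:3,3])@T[:3,:3]; v,u=np.mgrid[:384,:512]
b=(v>215)&(v<285)&(u>170)&(u<335)&(abs(L[...,2])<.012)
q=L[b]; c,n,s,m=plane(q); print("slide plane tool",c,n,s,len(m)); print(cv2.minAreaRect(m[:,:2].astype(np.float32)*1000), np.percentile(m,[1,50,99],axis=0).round(4).tolist())
E
```

```text
c [ 0.52057524 -0.21279638  0.1348851 ] n [-0.21122072  0.05699216  0.97577544] 0.0006208953688252 5476 tilt 0.22055840444256877 uphill heading -0.26354665005546013
((0.8522834777832031, -0.5334739685058594), (56.15910720825195, 110.0096435546875), 0.025972096249461174) [(array([250.79032135, 204.0635643 ]), (32.21779251098633, 32.729522705078125))]
win [ 0.53185919 -0.21745143  0.13784515] 0.0002396359815189904
rect centre [ 0.52123919 -0.21352808  0.13507156]
slide plane tool [ 0.00514894 -0.00089034  0.00146403] [-0.00628912 -0.00104637  0.99997968] 0.0007614897528078296 4307
((0.29966163635253906, -3.105224609375), (34.75394821166992, 73.30027770996094), 0.37983980774879456) [[-0.0159, -0.0341, 0.0], [0.0075, -0.0013, 0.0014], [0.0171, 0.0328, 0.0029]]
```

Call:
carry_out:
  moves:
    - {"tx":0.5,"ty":-0.2,"tz":-1.5,"wx":-0.0144,"wy":-0.0533,"wz":0.005,"claw":1}
    - {"tx":0.5,"ty":-0.2,"tz":-1.5,"wx":-0.0144,"wy":-0.0533,"wz":0.005,"claw":1}
    - {"tx":0.5,"ty":-0.2,"tz":-1.5,"wx":-0.0144,"wy":-0.0533,"wz":0.005,"claw":1}
    - {"tx":0.5,"ty":-0.2,"tz":-1.5,"wx":-0.0144,"wy":-0.0533,"wz":0.005,"claw":1}
    - {"tx":0,"ty":0,"tz":-2.5,"wx":0,"wy":0,"wz":0,"claw":1}
    - {"tx":0,"ty":0,"tz":-2.5,"wx":0,"wy":0,"wz":0,"claw":1}
    - {"tx":0,"ty":0,"tz":0,"wx":0,"wy":0,"wz":0,"claw":1}
    - {"tx":0,"ty":0,"tz":0,"wx":0,"wy":0,"wz":0,"claw":1}

```text
clock: 6.42
tcp_pos: [0.5256, -0.2135, 0.1773]
orientation: [0.11, 0.129, 0.985, -0.013]
wrist_force: [0.2, -0.4, -1.1]
finger_gap: 0.0089
grip_force: 60.0
```

```bash
cat > t.py <<'E'
from h import *
n=np.array([-0.21122,0.05699,0.97578]); n/=np.linalg.norm(n); up=np.array([0,0,1])-n[2]*n; up/=np.linalg.norm(up); lev=np.cross(n,up)
win=np.array([.5321,-.2167,.1378]); Rt=np.c_[-up,lev,-n]
T=tool(); s=env.get_state()
d=T[:3,3]+T[:3,:3]@[.0003,0,.0074]-win
print("clk",s["clock"],"height %.2f up %.2f lev %.2f mm"%tuple(1000*np.array([d@n,d@up,d@lev])),"rot err",R.from_matrix(Rt@T[:3,:3].T).as_rotvec().round(4))
f=np.array(s["wrist_force"]); print("F n,up,lev",f@n,f@up,f@lev,"tq tool",(T[:3,:3].T@s["ft_torque"]).round(3),s["grip_force"],s["finger_gap"])
E
python3 - w5 <<'E'
exec(open("w.py").read()); exec(open("t.py").read())
L=(P-T[:3,3])@T[:3,:3]
from fit import plane
v,u=np.mgrid[:384,:512]; b=(v>215)&(v<285)&(u>170)&(u<335)&(abs(L[...,2])<.009)
c,nn,ss,m=plane(L[b]); print(c,nn,ss,len(m))
E
```

```text
[[-0.9424, 0.2579, 0.2131, 0.5256], [0.252, 0.9662, -0.055, -0.2135], [-0.22, 0.0018, -0.9755, 0.1773], [0.0, 0.0, 0.0, 1.0]] [-0.564  0.148 -0.328  0.882  0.067 -0.295] 0.009268124701540571
clk 6.475 height 33.04 up 1.81 lev 1.05 mm rot err [-0.0009  0.0025 -0.0023]
F n,up,lev -0.8397133561805716 0.3701411180287436 -0.7561643946243916 tq tool [ 0.012  0.216 -0.017] 59.960437417030334 0.008982206679837419
[0.00565672 0.0003144  0.00152501] [-0.01024238 -0.00178749  0.99994595] 0.0006630015894984222 4264
```

View pics/w5.png

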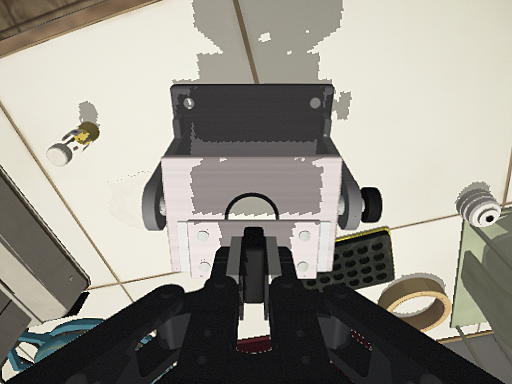

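The slide hovers over the stage, with the window's rim partly hidden at (251,210). I'll compare the stage and slide planes relative to each other within this same frame.

```bash
python3 - <<'E'
exec(open("t.py").read())
from fit import plane
d=np.load("w5.npz"); P,im=d["P"],d["im"]; L=(P-T[:3,3])@T[:3,:3]
g=cv2.cvtColor(im,cv2.COLOR_BGR2GRAY); v,u=np.mgrid[:384,:512]
st=plane(P[(v>158)&(v<272)&(u>163)&(u<345)&(g>110)&(abs((P-win)@n)<.008)])
sl=plane(P[(v>215)&(v<285)&(u>170)&(u<335)&(abs(L[...,2])<.009)])
for k,(c,nn,s,m) in dict(stage=st,slide=sl).items():
    nn=nn*np.sign(nn[2]); e=(m-win)@np.c_[up,lev,n]*1000
    print(k,"n in (up,lev,n)",nn@np.c_[up,lev,n],"h",((c-win)@n)*1000,s,len(m)); print(np.percentile(e,[.3,99.7],axis=0).round(1).tolist())
    for lo in range(-18,46,6):
        w=e[(e[:,0]>lo)&(e[:,0]<lo+6)]
        if len(w)>30: print("  up",lo,"lev range",np.percentile(w[:,1],[.5,99.5]).round(1))
# rim arc: dark pixels near expected rim
q=P[(g<80)&(v>188)&(v<220)&(u>220)&(u<285)&(abs((P-win)@n)<.004)]
e=(q-win)@np.c_[up,lev]*1000; A=np.c_[2*e,np.ones(len(e))]; x=np.linalg.lstsq(A,(e**2).sum(1),rcond=None)[0]; print("rim",x[:2],np.sqrt(x[2]+x[:2]@x[:2]),len(e))
# rib in frame
q=L[(L[...,2]<-.018)&(L[...,2]>-.026)&(abs(L[...,1])<.006)&(abs(L[...,0])<.02)]; print("rib",len(q), (np.percentile(q,[2,98],axis=0)*1000).round(1).tolist() if len(q) else "")
E
```

```text
clk 6.475 height 33.04 up 1.81 lev 1.05 mm rot err [-0.0009  0.0025 -0.0023]
F n,up,lev -0.8397133561805716 0.3701411180287436 -0.7561643946243916 tq tool [ 0.012  0.216 -0.017] 59.960437417030334 0.008982206679837419
stage n in (up,lev,n) [ 9.78001602e-04 -1.29360157e-04  9.99999513e-01] h -0.18466351452502355 0.000546496929538198 10445
[[-38.5, -54.2, -1.4], [37.6, 54.3, 1.0]]
  up -18 lev range [-54.2  53.9]
  up -12 lev range [-54.   53.8]
  up -6 lev range [-53.8  54. ]
  up 0 lev range [-54.5  54.2]
  up 6 lev range [-54.5  54.5]
  up 12 lev range [-54.5  54.6]
  up 18 lev range [-54.6  54.5]
  up 24 lev range [-54.3  54.7]
  up 30 lev range [-54.5  54.8]
  up 36 lev range [-54.6  54.4]
slide n in (up,lev,n) [-1.23879460e-02 -2.07771519e-04  9.99923245e-01] h 38.901733001417746 0.0006630015894984222 4264
[[-15.6, -32.4, 37.4], [18.5, 35.2, 40.3]]
  up -18 lev range [-32.   34.8]
  up -12 lev range [-32.2  35. ]
  up -6 lev range [-32.2  35.2]
  up 0 lev range [-32.3  35.2]
  up 6 lev range [-32.4  34.7]
  up 12 lev range [-32.5  34.8]
rim [-0.22896422  0.20715269] 16.113612421993526 292
rib 1270 [[-13.2, -4.7, -23.9], [15.4, 5.0, -18.9]]
```

Call:
carry_out:
  moves:
    - {"tx":0.13,"ty":-0.16,"tz":-1.0,"wx":0.001,"wy":0.01,"wz":-0.002,"claw":1}
    - {"tx":0.16,"ty":-0.05,"tz":-1.0,"wx":0,"wy":0,"wz":0,"claw":1}
    - {"tx":0.16,"ty":-0.04,"tz":-0.96,"wx":0,"wy":0,"wz":0,"claw":1}
    - {"tx":0,"ty":0,"tz":0,"wx":0,"wy":0,"wz":0,"claw":1}
    - {"tx":0,"ty":0,"tz":0,"wx":0,"wy":0,"wz":0,"claw":1}

```text
clock: 7.1
tcp_pos: [0.5293, -0.2167, 0.1466]
orientation: [0.104, 0.131, 0.986, -0.014]
wrist_force: [-0.0, 0.4, -0.1]
finger_gap: 0.0086
grip_force: 60.1
```

```bash
python3 t.py; python3 t.py|tail -1; python3 - w6 <<'E'
exec(open("w.py").read()); exec(open("t.py").read())
from fit import plane
L=(P-T[:3,3])@T[:3,:3]; im=c["image"]; v,u=np.mgrid[:384,:512]
cc,nn,ss,m=plane(P[(v>215)&(v<285)&(u>170)&(u<335)&(abs(L[...,2])<.005)]); e=(m-win)@np.c_[up,lev,n]*1000
print("slide",nn@np.c_[up,lev,n],np.percentile(e,[.3,50,99.7],axis=0).round(1).tolist(),ss)
E
```

```text
clk 7.1 height 1.78 up -1.10 lev -0.72 mm rot err [-0.0031 -0.0095  0.001 ]
F n,up,lev -0.08480477257624262 -0.13262301168565813 0.4038997675251942 tq tool [ 0.06   0.232 -0.03 ] 60.13084173202515 0.008620185299870844
F n,up,lev -0.08480477257624262 -0.13262301168565813 0.4038997675251942 tq tool [ 0.06   0.232 -0.03 ] 60.13084173202515 0.008620185299870844
[[-0.9439, 0.2615, 0.2019, 0.5293], [0.2558, 0.9652, -0.0542, -0.2167], [-0.209, 0.0005, -0.9779, 0.1466], [0.0, 0.0, 0.0, 1.0]] [-0.562  0.187 -0.358  0.824  0.062 -0.291] 0.006924388574284072
clk 7.15 height 2.02 up -0.87 lev -0.76 mm rot err [-0.0028 -0.009   0.001 ]
F n,up,lev -1.071516643242042 -0.3948390694907191 -0.6172834819965647 tq tool [-0.001  0.24   0.02 ] 60.127354860305786 0.008901899633428708
slide [3.16602027e-03 7.82031761e-04 9.99994682e-01] [[-18.1, -34.6, 6.8], [-8.0, -1.4, 8.0], [16.0, 33.1, 9.2]] 0.0005587863228272401
```

Call:
carry_out:
  moves:
    - {"tx":0.11,"ty":0.05,"tz":0.02,"wx":0,"wy":0,"wz":0,"claw":1}
    - {"tx":0,"ty":0,"tz":0,"wx":0,"wy":0,"wz":0,"claw":1}
    - {"tx":0.03,"ty":-0.01,"tz":-0.15,"wx":0,"wy":0,"wz":0,"claw":1}
    - {"tx":0.03,"ty":-0.01,"tz":-0.15,"wx":0,"wy":0,"wz":0,"claw":1}
    - {"tx":0.03,"ty":-0.01,"tz":-0.15,"wx":0,"wy":0,"wz":0,"claw":1}
    - {"tx":0,"ty":0,"tz":0,"wx":0,"wy":0,"wz":0,"claw":1}
    - {"tx":0,"ty":0,"tz":0,"wx":0,"wy":0,"wz":0,"claw":1}

```text
clock: 8.02
tcp_pos: [0.5314, -0.2165, 0.1427]
orientation: [0.105, 0.131, 0.986, -0.014]
wrist_force: [-1.5, 0.3, 4.4]
finger_gap: 0.0089
grip_force: 60.7
```

```bash
python3 t.py
```

```text
clk 8.025 height -2.44 up 0.03 lev 0.02 mm rot err [-0.0028 -0.0088  0.0009]
F n,up,lev 4.63059962327365 -0.5559343844206417 -0.14648648323738964 tq tool [-0.149  0.39  -0.064] 60.66927194595337 0.00885568073742449
```

Call:
carry_out:
  moves:
    - {"tx":0.03,"ty":-0.01,"tz":-0.16,"wx":0,"wy":0,"wz":0,"claw":1}
    - {"tx":0,"ty":0,"tz":0,"wx":0,"wy":0,"wz":0,"claw":1}
    - {"tx":0,"ty":0,"tz":0,"wx":0,"wy":0,"wz":0,"claw":1}
    - {"tx":0,"ty":0,"tz":0,"wx":0,"wy":0,"wz":0,"claw":1}

```text
clock: 8.52
tcp_pos: [0.5318, -0.2166, 0.1411]
orientation: [0.105, 0.131, 0.986, -0.014]
wrist_force: [-2.2, 2.4, 6.1]
finger_gap: 0.0087
grip_force: 61.0
```

```bash
python3 t.py; python3 - w7 <<'E'
exec(open("w.py").read()); exec(open("t.py").read())
from fit import plane
L=(P-T[:3,3])@T[:3,:3]; im=c["image"]; v,u=np.mgrid[:384,:512]; g=cv2.cvtColor(im,cv2.COLOR_BGR2GRAY)
h=(P-win)@n*1000; e=(P-win)@np.c_[up,lev]*1000; B=np.c_[up,lev,n]
for k,mk in dict(slide=(abs(e[...,0])<22)&(abs(e[...,1])<42)&(h>-1)&(h<5)&(g>80),stage=(abs(e[...,0])<39)&(abs(e[...,1])<54)&((abs(e[...,1])>44)|(e[...,0]<-24))&(abs(h+4)<5)&(g>80)).items():
    cc,nn,ss,m=plane(P[mk]); nn*=np.sign(nn[2]); print(k,nn@B,((cc-win)@n)*1000,ss,len(m),np.percentile((m-win)@B*1000,[.3,99.7],axis=0).round(1).tolist())
cv2.imwrite("pics/w7.png",im)
E
```

```text
clk 8.525 height -4.12 up 0.01 lev 0.03 mm rot err [-0.0028 -0.0088  0.0009]
F n,up,lev 6.52058885798695 -1.33577719139598 1.7126595881591635 tq tool [-0.243  0.519  0.012] 60.95176577568054 0.008682945684416132
[[-0.9437, 0.2614, 0.2026, 0.5318], [0.2557, 0.9652, -0.0544, -0.2166], [-0.2098, 0.0004, -0.9778, 0.1411], [0.0, 0.0, 0.0, 1.0]] [-0.559  0.195 -0.363  0.81   0.061 -0.288] 0.0012779280077645152
clk 8.575 height -4.11 up 0.01 lev 0.03 mm rot err [-0.0028 -0.0088  0.0009]
F n,up,lev 6.412836885220096 -1.9382030977929448 0.2492654052123849 tq tool [-0.197  0.498  0.034] 60.95174431800842 0.00867385716095563
slide [-1.04288184e-03 -2.53800137e-04  9.99999424e-01] 2.1214399402324298 0.0005412642516468944 4078 [[-16.9, -33.8, 0.9], [17.0, 33.9, 3.3]]
stage [ 3.04746996e-03 -1.56154126e-04  9.99995344e-01] -3.9144239737089825 0.0005187568925426056 8535 [[-38.9, -53.9, -5.1], [24.5, 53.8, -2.7]]
```

View pics/w7.png

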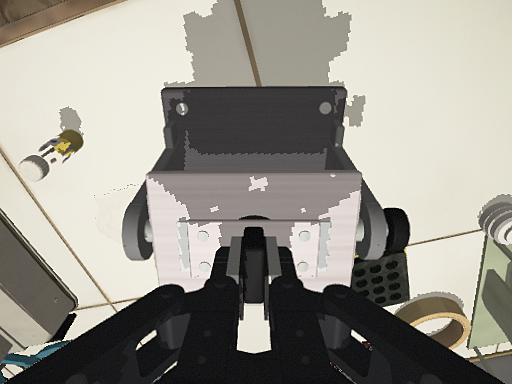

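The slide lies flush and centred over the window (slide at rows 220–278, level with the stage edges). The stage has sunk 3.9 mm, with about 7 N of push. The picture shows the vial and lens still standing, so I'll hand in.

```bash
python3 -c "
from workcell import env
print(env.hand_in())"
```

```text
the job is handed in; nothing more can be done
None
```

The job is handed in, with no verdict returned: the gripper still holds the slide flush on the stage, centred on the window to within about 1 mm, with the stage pressed in about 3.9 of its 8 mm at roughly 7 N.

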